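# Hold the light gauge's sprung shutter half open behind a bearing pin

### The arm

A 6-joint arm with a two-finger parallel gripper is mounted at the origin on the work surface. World frame = base frame: x ahead of the robot, y to its left, z up, the work surface at z = 0. Lengths are in m, angles in rad, forces in N, time in s.
With the tool pointing down it reaches from about 0.35 to 0.775 m from the base axis. Payload 5.5 kg.
Tool frame: the origin (TCP) lies between the finger pads; the fingertips stand 14 mm ahead of it and the grasp point (between the pads) lies 5 mm behind it; z points along the fingers, y is the direction in which the jaws open and shut (so a half turn about z gives the same grasp; the last joint's range is limited). The gripper opens to 85 mm and grips with 20 to 120 N. Pads are 22 mm wide; open, the fingers measure 114 mm over their backs; the gripper's body (76 mm by 85 mm) begins 54 mm behind the grasp point. The pads swing forward as they close: fully open they stand 13 mm farther back than shut.
Start: joints at [1.09, 0.313, 0.046, 1.304, 0, 1.431], TCP at [0.192, 0.542, 0.245] pointing down, gripper open.
Joint ranges: [-2.76, 2.76], [-0.86, 1.69], [-1.03, 1.26], [-2.2, 2.34], [-1.47, 1.5], [-3.14, 3.14]. Speed limits (rad/s): [2.57, 2.57, 3.14, 3.14, 3.14, 3.14].

### API

Orientations are given as a 3x3 rotation matrix whose columns are the frame's x, y, z axes.
In Python, from cell import observe, grab_frame, camera_info, job_done gives the robot as it stands.
- The arm moves only by the tool servo_tool, never from a script. Its argument "deltas" is one flat list of numbers, 6 for each row, row after row: the shift along the world's x, y, z in mm, then the turn, a rotation vector about the world's x, y, z in degrees. A call has 1 to 12 rows; each row is the pose to reach, as a shift and turn from the pose commanded when the call began; what a row does not reach only later rows make up. A row lasts 1/10 s, in which the tool goes at most 50 mm and 8.59 degrees, less where a joint would pass 70% of its speed; a pose out of reach is approached as far as the arm can. A call with a gripper value outside its range is refused whole. "jaw" is the finger opening in mm, from 0 to 85.4, set as the call begins (left out, the last holds). The fingers move at their own pace and stop on an object; "grip_force" is the grip in N (left out, the last holds). Time passes only in rows, so rows that repeat a pose let the fingers close. It gives the time, the measured TCP pose, the force and the opening at its end, in the units of the state.
- observe(): the state, without advancing time (a new reading comes with each control period).
- grab_frame(name): name is "scene" or "top"; returns (picture, depth): 420x560x3 uint8, red, green, blue; 420x560 float32, m along the optical axis (not along the pixel's ray), 0 where there is no reading.
- camera_info(name): a dict with "camera_matrix" (3x3 intrinsics, pixels), "camera_from_world" (4x4, takes a point from world to camera coordinates). Camera axes: x right, y down, z forward; pixel columns grow to the right and rows downward; lengths in m; the calibration is good to about 2 mm. A picture is of the moment at which its call begins. camera_info takes no time and is no camera call.
- job_done(): hands the job in, once; it reports no verdict.
The state is a dict: "time_s": time; "joints": joint angles; "joint_velocities": joint speeds; "tau": joint torques, N m; "tool_pos": TCP position; "tool_rot": TCP orientation; "ft_force": force on the tool from outside, world axes, zero at the start; "torque": the same for the moment, N m; "finger_gap": opening from 0.0 (shut) to 1.0 (fully open).
Only numpy, scipy, OpenCV 4.12 (cv2) and the standard library are available. Lean on these libraries where they do the work, as an engineer would, in place of code of your own. Each camera call takes 0.05 s, during which the arm holds its last target. There are 200 camera calls.

### The job

Set up the light gauge to check the bearing pin for straightness: take the longer of the two steel pins from the wooden rack and stand it upright in the steel cup in front of the gauge's window, seated on the cup's floor, and let go of it. Then slide the gauge's spring-loaded shutter half open by its brass knob with the gripper's fingers and hold it there: finish while still holding the shutter at half travel against its spring, with the pin standing in the cup. Leave the short pin in the rack and the tools where they are.

Things in the scene. Friction and masses are not known exactly. Their poses are not given: they have to be found in the camera images.
- pin_long: The longer loose steel pin, a plain round bar 16 mm in diameter and 140 mm long, ends chamfered, about 0.15 to 0.3 kg. Origin at the centre of its foot (lower end), z up along the pin. It starts upright in one of the rack's two holes (either), 30 mm deep in it, with its top 150 mm above the counter.
- pin_short: The shorter loose steel pin, 16 mm in diameter, 100 mm long; stays in the other hole of the rack, its top 110 mm above the counter. Origin at the centre of its foot, z up.
- rack: Fixed wooden block 130 mm (its x) by 60 mm (its y) by 40 mm high on the counter, with two upright blind holes of 18 mm diameter and 30 mm depth at x = -35 and +35 mm, y = 0. Origin at the centre of its underside, x along the row of holes.
- gauge: Fixed light gauge. Origin at its underside, below the centre of its grey lamp box (60 mm along x, 220 mm along y, top at 100 mm); z up. Base plate 8 mm thick, x -57 to 108, y -125 to 125 mm. Lit window in the +x face, covered by the sliding shutter. Pin cup at x = 80, y = -40 mm. Brass spring barrel, 18 mm thick, by the +x face at height 30 mm, y 80 to 165 mm.
- cup_floor (a point): Centre of the cup's inner floor, 14 mm above the counter. The cup's bore is 21 mm in diameter for about 34 mm above the floor, then flares out to about 31 mm at the mouth, outside diameter 43 mm at the rim. A seated pin has its foot here and its top 154 mm above the counter.
- cup_mouth (a point): Centre of the cup's mouth, 56 mm above the counter.
- shutter_knob (a point): Centre of the top of the shutter's brass knob, 146 mm above the counter; it moves with the shutter. The knob is an upright block, 24 mm along the gauge's x, 16 mm along the gauge's y (the slide direction), 40 mm high (106 to 146 mm above the counter), standing over the lamp box's top. With the shutter shut it is at x = 12, y = 10 mm in the gauge's frame.
- shutter (a joint): Travel of the shutter in m along the gauge's +y: 0 shut (start), 0.060 fully open, 0.030 half travel. A spring pulls it shut: about 3 N at 0, 9 N at half, 15 N fully open; it closes when let go. A chrome rule on the box's top behind the knob has one long tick where the knob's middle is at half travel (y = 40 mm in the gauge's frame).
- wrench: Black steel ratchet wrench lying flat, about 200 mm long and 34 mm high, a loose bystander. Origin at its middle on the counter, head to its +x.
- mallet: Grey rubber mallet lying down, a loose bystander: head 56 mm in diameter and 95 mm long (its y), handle 250 mm long to its -x. Origin on the counter under the head.
- oiler: Dull brass oiler cup, 60 mm in diameter, 77 mm high, a loose bystander. Origin at the centre of its underside.

How it is judged:
On the way, in this order (a step that is already met when the one before it is completed fails the run):
1. the long pin stands upright in the cup, seated on its floor, let go (z of pin_long in the frame of gauge between 0.008 and 0.022 m and horizontal distance between pin_long and cup_floor below 0.007 m and angle between pin_long's own z axis and vertical below 0.17 rad and contact force between the fingers and pin_long below 0.2 N and linear speed of pin_long below 0.03 m/s), for 0.3 s.
2. the fingers hold the shutter at half travel (value of joint shutter between 0.024 and 0.036 m and contact force between the fingers and shutter above 3 N and velocity of joint shutter between -0.01 and 0.01 m/s), for 0.3 s.
At the end, for the whole second after the job is handed in: Fingers hold the shutter at 0.024 to 0.036 m, at rest, with over 3 N; the long pin stands in the cup untouched (foot within 8 mm of the floor and 7 mm of its centre, tilt under 0.17 rad); short pin moved under 20 mm; wrench, mallet and oiler under 40 mm (all of step 1 and all of step 2 and distance of each of wrench, mallet, oiler from where it was at the start of the episode below 0.04 m and distance of pin_short from where it was at the start of the episode below 0.02 m); the arm keeps its last pose, push and grip.
It fails at once if a bystander tool is shoved or knocked over (distance of any of wrench, mallet, oiler from where it was at the start of the episode above 0.04 m).
It fails at once if the short pin is lifted out or knocked (distance of pin_short from where it was at the start of the episode above 0.02 m).
It also fails if it takes over 45 s, if anything falls off the work surface, if the arm or the gripper's body presses on something with over 40 N, if the wrist force passes 120 N, or if a joint passes its speed limit or range.

## Working session

There is one attempt and no reset: what is moved stays moved. The work goes in short steps, Python scripts to look and compute and a tool call to move; the robot and the scene stay as the last step left them, time stands still between calls to the robot, and variables do not carry over. Pictures are saved under pics/ and viewed, about 8 in all and at most 12, crops included, and the job is handed in when it is done.

Besides the shell and the picture viewer there is one more tool, called after "Call:" as name(argument=value, ...) on one line, values as JSON. servo_tool: Moves the arm, as the interface text tells. Its arguments: {"type":"object","properties":{"deltas":{"type":"array","items":{"type":"number"}},"jaw":{"type":"number"},"grip_force":{"type":"number"}},"required":["deltas"]}

```bash
mkdir -p pics; cat > h.py <<'E'
import numpy as np, cv2
from cell import observe, grab_frame, camera_info, job_done
def cam(n):
    c=camera_info(n); return np.array(c["camera_matrix"]),np.array(c["camera_from_world"])
def cloud(n,d):
    K,T=cam(n); v,u=np.mgrid[:d.shape[0],:d.shape[1]]
    p=np.stack([(u-K[0,2])/K[0,0]*d,(v-K[1,2])/K[1,1]*d,d],-1)
    W=(p-T[:3,3])@T[:3,:3]; W[d==0]=np.nan; return W
def onplane(n,u,v,z):
    K,T=cam(n); R=T[:3,:3]; o=-R.T@T[:3,3]; r=R.T@np.linalg.inv(K)@[u,v,1]
    return o+r*(z-o[2])/r[2]
E
python3 - <<'E'
from h import *
for n in("scene","top"):
    im,d=grab_frame(n); np.savez(f"{n}0.npz",im=im,d=d)
    cv2.imwrite(f"pics/{n}0.png",cv2.resize(im[:,:,::-1],(784,588)))
    K,T=cam(n); print(n,K[0,0],-T[:3,:3].T@T[:3,3],T[:3,:3][2])
print(observe())
E
```

```text
scene 400.9796370999013 [ 0.82651074 -0.54676963  0.80261305] [-0.32399971  0.54547395 -0.77296983]
top 541.3125555081231 [ 0.38616668 -0.04423809  1.53474546] [ 0.12486554 -0.01154263 -0.99210653]
{'time_s': 0.1, 'joints': array([1.09039145e+00, 3.13935509e-01, 4.51186376e-02, 1.30361909e+00,
       1.32882649e-05, 1.43121395e+00]), 'joint_velocities': array([-0.00083008, -0.0023689 ,  0.00230728, -0.00011528, -0.00182539,
        0.00098761]), 'tau': array([ 2.85175658e-03, -4.81725919e+01,  2.99242830e+01,  1.27364651e-02,
       -1.36044659e-04,  1.24525116e-05]), 'tool_pos': array([0.19199734, 0.54154477, 0.24450288]), 'tool_rot': array([[-9.42479957e-01,  3.34261780e-01, -7.69520876e-04],
       [ 3.34262579e-01,  9.42478876e-01, -1.44789767e-03],
       [ 2.41280318e-04, -1.62183657e-03, -9.99998656e-01]]), 'ft_force': array([ 0.10899997,  0.65341712, -0.37971565]), 'torque': array([ 0.01905619, -0.05213381, -0.03315025]), 'finger_gap': 0.9968357290143744}
```

View pics/top0.png

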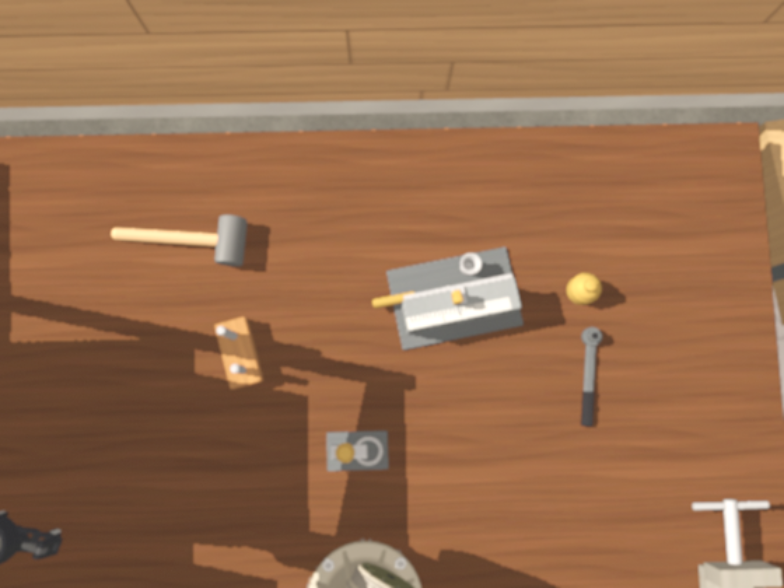

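View pics/scene0.png

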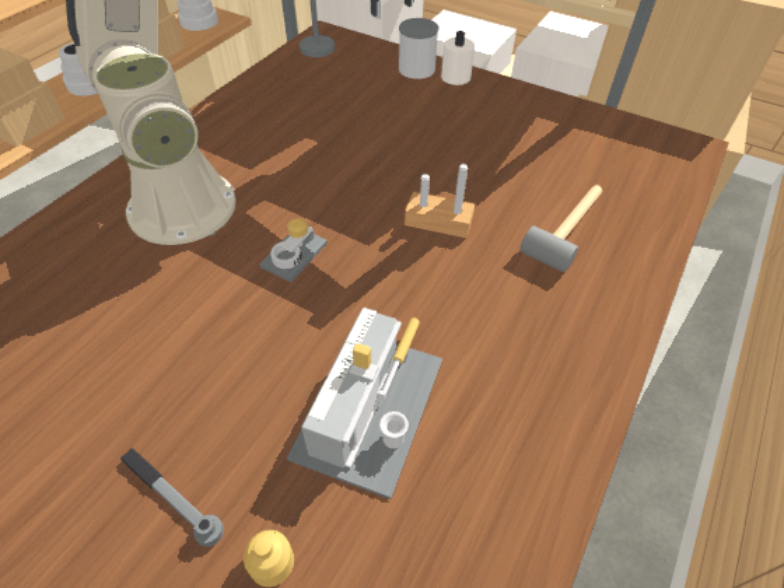

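The top view shows the rack at (238,352) with its pins at (222,330) and (236,369), the gauge at (455,298), the cup at (470,263) and the knob at (458,297). In the scene view the long pin is the right-hand one, at (462,190). Next I measure them.

```bash
python3 - <<'E'
from h import *
S=1.4
for n,rois in dict(top=dict(rack=(205,305,270,395),gauge=(370,240,530,355)),scene=dict(rack=(395,155,485,240),gauge=(280,300,450,500))).items():
    z=np.load(n+"0.npz"); im,d=z["im"],z["d"]; W=cloud(n,d); hsv=cv2.cvtColor(im,cv2.COLOR_RGB2HSV)
    def st(lab,m,zpick=None):
        k,l,s,c=cv2.connectedComponentsWithStats(m.astype(np.uint8))
        for i in range(1,k):
            if s[i,4]<6: continue
            P=W[l==i]; print(n,lab,"px",c[i].round(1),"n",s[i,4],"med",np.nanmedian(P,0).round(4),"min",np.nanmin(P,0).round(3),"max",np.nanmax(P,0).round(3))
    def roi(r): 
        m=np.zeros(d.shape,bool); a,b,c,e=(int(t/S) for t in r); m[b:e,a:c]=1; return m
    r=roi(rois["rack"]); g=roi(rois["gauge"]); Z=W[...,2]
    st("pins",r&(Z>.055)); st("pintop_hi",r&(Z>.125)); st("racktop",r&(Z>.03)&(Z<.05))
    st("boxtop",g&(Z>.09)&(Z<.104)); st("knob",g&(Z>.125)); 
    st("brass",g&(hsv[...,0]>12)&(hsv[...,0]<32)&(hsv[...,1]>120)&(Z>.015))
    st("cup",g&(Z>.045)&(Z<.065)); 
    m=g&(Z>.09)&(Z<.104); box=cv2.minAreaRect((W[m][:,:2]*1000).astype(np.float32)); print("boxrect",box)
    m=g&(Z>.002)&(Z<.014); print("plate",cv2.minAreaRect((W[m][:,:2]*1000).astype(np.float32)))
    m=r&(Z>.03)&(Z<.048); print("rack",cv2.minAreaRect((W[m][:,:2]*1000).astype(np.float32)))
E
python3 - <<'E'
import cv2,numpy as np
a=np.load('top0.npz')['im'][:,:,::-1];b=np.load('scene0.npz')['im'][:,:,::-1]
f=lambda i,x,y,w,h,W,H:cv2.resize(i[y:y+h,x:x+w],(W,H),interpolation=cv2.INTER_CUBIC)
o=np.vstack([np.hstack([f(a,262,170,116,84,400,290),f(a,145,215,58,84,200,290),f(b,280,105,70,70,200,290)]),f(b,200,215,120,45,800,300)])
cv2.imwrite('pics/crop1.png',o)
E
```

```text
top pins px [160.9 236.8] n 76 med [0.5182 0.2478 0.1343] min [0.512 0.243 0.055] max [0.527 0.26  0.158]
top pins px [169.  262.6] n 48 med [0.4516 0.2309 0.1085] min [0.445 0.226 0.059] max [0.46  0.241 0.119]
top pintop_hi px [158.2 235.8] n 41 med [0.5182 0.2497 0.1489] min [0.512 0.243 0.127] max [0.526 0.26  0.158]
top racktop px [169.7 251.7] n 931 med [0.4841 0.2406 0.0417] min [0.418 0.199 0.03 ] max [0.556 0.287 0.05 ]
top boxtop px [329.  214.9] n 1443 med [ 0.5697 -0.2015  0.1009] min [ 0.517 -0.307  0.09 ] max [ 0.621 -0.083  0.104]
top knob px [325.8 211. ] n 68 med [ 0.5736 -0.1827  0.1468] min [ 0.562 -0.192  0.126] max [ 0.587 -0.174  0.153]
top brass px [326.4 212.1] n 42 med [ 0.5709 -0.1834  0.1474] min [ 0.562 -0.191  0.122] max [ 0.581 -0.177  0.153]
top brass px [275.6 214.5] n 126 med [ 0.5822 -0.0525  0.0381] min [ 0.57  -0.082  0.028] max [ 0.593 -0.026  0.046]
top cup px [335.7 187.2] n 126 med [ 0.6531 -0.2219  0.0569] min [ 0.632 -0.238  0.046] max [ 0.669 -0.202  0.062]
boxrect ((569.1549682617188, -194.78201293945312), (69.03227996826172, 220.7072296142
[... 1135 characters left out ...]
x [ 0.586 -0.182  0.148]
scene cup px [276.7 254.1] n 31 med [ 0.5803 -0.1244  0.0517] min [ 0.574 -0.16   0.046] max [ 0.586 -0.091  0.058]
scene cup px [245.6 309.1] n 235 med [ 0.6001 -0.2932  0.0548] min [ 0.554 -0.312  0.045] max [ 0.612 -0.178  0.065]
scene cup px [281.  302.4] n 229 med [ 0.6466 -0.2195  0.0544] min [ 0.629 -0.244  0.045] max [ 0.669 -0.202  0.059]
boxrect ((567.019287109375, -197.12838745117188), (68.66751861572266, 223.15872192382812), 10.272042274475098)
plate ((557.64794921875, -170.71958923339844), (302.5680236816406, 361.9732971191406), 31.164731979370117)
rack ((484.59844970703125, 241.0948486328125), (130.11744689941406, 66.74235534667969), 14.196499824523926)
```

View pics/crop1.png

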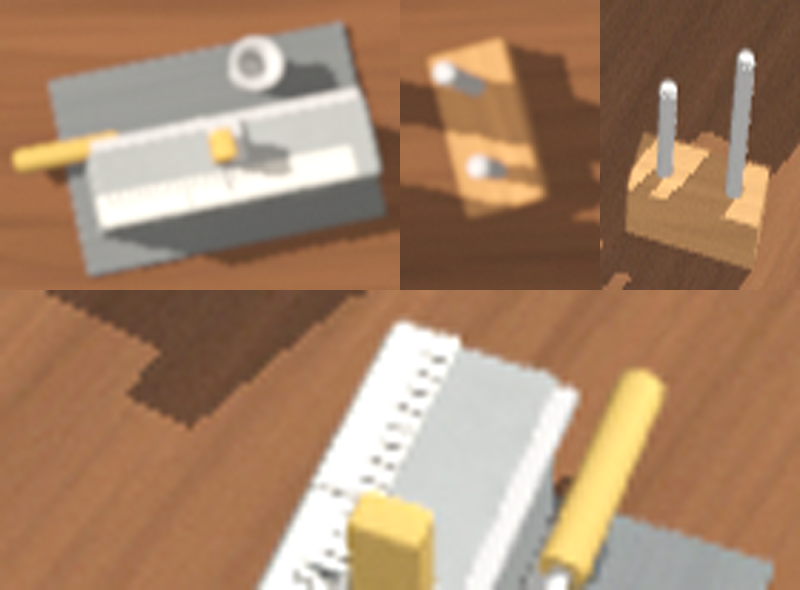

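The depth measurements from the two views agree to about 4 mm. Averaged, they give:

| Item | x (m) | y (m) | Top z (m) |
|---|---|---|---|
| Long pin | 0.5195 | 0.2495 | 0.15 |
| Cup | 0.650 | -0.2215 | |
| Knob | 0.574 | -0.1855 | 0.146 |

The gauge yaw is 10.3° and the rack yaw is 14.4°. The crop shows the long tick, left of the knob at about (320,487). I'll grip along the rack's y axis.

Call:
servo_tool(deltas=[327,-292,-40,0,0,34,327,-292,-40,0,0,34,327,-292,-40,0,0,34,327,-292,-40,0,0,34,327,-292,-40,0,0,34,327,-292,-40,0,0,34,327,-292,-40,0,0,34,327,-292,-40,0,0,34,327,-292,-40,0,0,34,327,-292,-40,0,0,34,327,-292,-40,0,0,34,327,-292,-40,0,0,34], jaw=60)

```text
time_s: 1.3
tool_pos: [0.5183, 0.2504, 0.205]
tool_rot: [[-0.968, -0.25, -0.001], [-0.25, 0.968, 0.0], [0.001, 0.001, -1.0]]
ft_force: [-0.5, 0.1, -0.3]
finger_gap: 0.705
```

Call:
servo_tool(deltas=[0,0,-40,0,0,0,0,0,-84,0,0,0,0,0,-84,0,0,0,0,0,-84,0,0,0])

```text
time_s: 1.7
tool_pos: [0.5175, 0.251, 0.1216]
tool_rot: [[-0.968, -0.252, -0.002], [-0.252, 0.968, -0.0], [0.002, 0.0, -1.0]]
ft_force: [0.0, 0.2, 0.2]
finger_gap: 0.703
```

```bash
python3 - <<'E'
from h import *
o=[]
for n,(x,y) in dict(scene=(270,70),top=(120,190)).items():
    im,d=grab_frame(n); o.append(cv2.resize(im[y:y+110,x:x+110,::-1],(400,400),interpolation=cv2.INTER_CUBIC))
cv2.imwrite("pics/g1.png",np.hstack(o)); s=observe(); print(s["tool_pos"],s["ft_force"],s["finger_gap"])
E
```

```text
[0.52013409 0.2512636  0.12389039] [-0.30112598  0.21492058  0.30607827] 0.6999205544465625
```

View pics/g1.png

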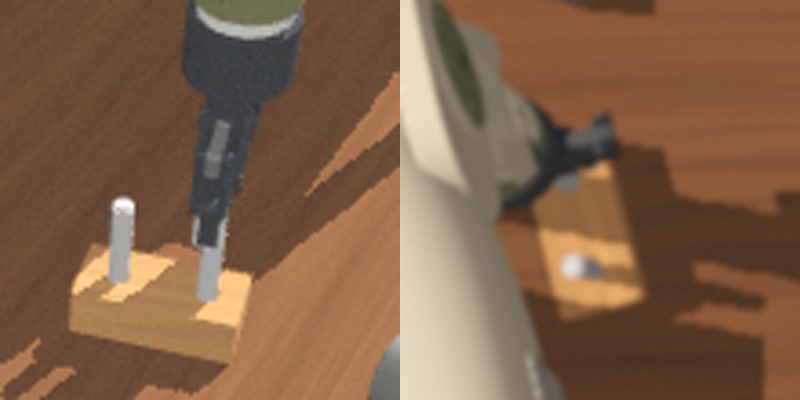

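In the left crop the fingers straddle the long pin at (210,235). The short pin at (120,240) is clear. Closing now.

Call:
servo_tool(deltas=[0,0,0,0,0,0,0,0,0,0,0,0,0,0,0,0,0,0,0,0,0,0,0,0,0,0,0,0,0,0,0,0,0,0,0,0,0,0,0,0,0,0,0,0,0,0,0,0], jaw=0, grip_force=60)

```text
time_s: 2.6
tool_pos: [0.52, 0.2503, 0.1226]
tool_rot: [[-0.968, -0.25, 0.002], [-0.25, 0.968, 0.001], [-0.002, 0.001, -1.0]]
ft_force: [-0.9, 0.2, 5.7]
finger_gap: 0.171
```

Call:
servo_tool(deltas=[0,0,20,0,0,0,0,0,50,0,0,0,0,0,90,0,0,0,0,0,120,0,0,0,0,0,120,0,0,0,0,0,120,0,0,0])

```text
time_s: 3.2
tool_pos: [0.5194, 0.2499, 0.2413]
tool_rot: [[-0.968, -0.25, 0.001], [-0.25, 0.968, 0.0], [-0.001, 0.0, -1.0]]
ft_force: [-0.2, -0.3, -3.0]
finger_gap: 0.166
```

Call:
servo_tool(deltas=[13,-47,0,0,0,0,26,-94,0,0,0,-4,39,-141,0,0,0,-4,52,-188,0,0,0,-4,65,-235,0,0,0,-4,78,-282,0,0,0,-4,91,-329,0,0,0,-4,104,-376,0,0,0,-4,117,-423,0,0,0,-4,130,-471,0,0,0,-4,130,-471,0,0,0,-4,130,-471,0,0,0,-4])

```text
time_s: 4.4
tool_pos: [0.648, -0.2223, 0.2377]
tool_rot: [[-0.984, -0.179, -0.005], [-0.179, 0.984, 0.003], [0.004, 0.004, -1.0]]
ft_force: [0.3, 0.4, -0.4]
finger_gap: 0.172
```

Call:
servo_tool(deltas=[0,0,-25,0,0,0,0,0,-48,0,0,0,0,0,-48,0,0,0,0,0,-48,0,0,0])

```text
time_s: 4.8
tool_pos: [0.6484, -0.2193, 0.1927]
tool_rot: [[-0.983, -0.183, -0.002], [-0.183, 0.983, 0.001], [0.002, 0.002, -1.0]]
ft_force: [0.3, -1.0, -1.6]
finger_gap: 0.172
```

```bash
python3 - <<'E'
from h import *
o=[]
for n,(x,y) in dict(scene=(230,225),top=(280,140)).items():
    im,d=grab_frame(n); np.savez(n+"1.npz",im=im,d=d); o.append(cv2.resize(im[y:y+110,x:x+110,::-1],(400,400),interpolation=cv2.INTER_CUBIC))
cv2.imwrite("pics/g2.png",np.hstack(o)); s=observe(); print(s["tool_pos"],s["ft_force"],s["finger_gap"])
E
```

```text
[ 0.64967524 -0.22034172  0.1946814 ] [-0.63943189 -0.48937677 -1.26442265] 0.16896278045531773
```

View pics/g2.png

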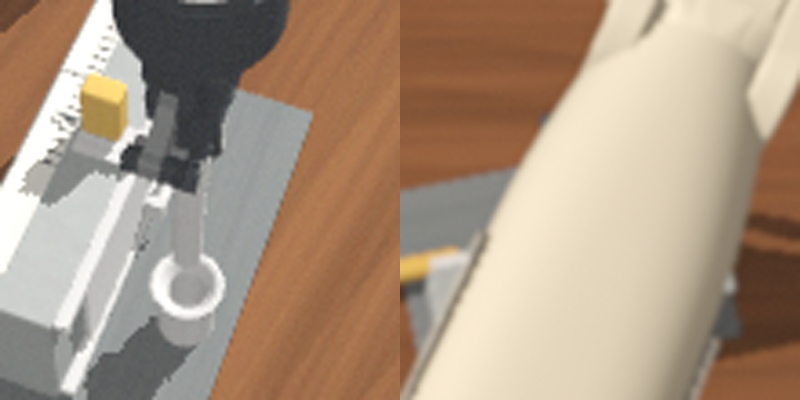

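The scene crop shows the pin in the jaws from (203,165) to (188,260), with its foot just above the cup ring centred at (187,287). I'll check the axis numerically.

```bash
python3 - <<'E'
from h import *
z=np.load("scene1.npz"); W=cloud("scene",z["d"]); Z=W[...,2]
near=np.hypot(W[...,0]-.65,W[...,1]+.22)<.03
for a,b in((.07,.08),(.08,.09),(.09,.1),(.1,.11),(.11,.12),(.12,.13)):
    m=near&(Z>a)&(Z<b); P=W[m]
    if len(P)>3: print(a,len(P),P.min(0).round(4),P.max(0).round(4))
m=near&(Z>.048)&(Z<.062); k,l,s,c=cv2.connectedComponentsWithStats(m.astype(np.uint8)); i=1+s[1:,4].argmax()
P=W[l==i]; print("cup rim",P.min(0),P.max(0),len(P))
# pre-move rim: outer ellipse on z=.056, pin at start for comparison
z=np.load("scene0.npz"); W0=cloud("scene",z["d"]); Z=W0[...,2]; n=np.hypot(W0[...,0]-.65,W0[...,1]+.222)<.03
P=W0[n&(Z>.052)&(Z<.06)]
A=np.c_[2*P[:,:2],np.ones(len(P))]; s=np.linalg.lstsq(A,(P[:,:2]**2).sum(1),rcond=None)[0]; print("scene rim fit",s[:2],np.sqrt(s[2]+s[:2]@s[:2]))
z=np.load("top0.npz"); W0=cloud("top",z["d"]); Z=W0[...,2]; n=np.hypot(W0[...,0]-.65,W0[...,1]+.222)<.03
P=W0[n&(Z>.05)]
s=np.linalg.lstsq(np.c_[2*P[:,:2],np.ones(len(P))],(P[:,:2]**2).sum(1),rcond=None)[0]; print("top rim fit",s[:2],np.sqrt(s[2]+s[:2]@s[:2]))
# fit of pin lateral: camera-ray azimuth through pin's axis
K,T=cam("scene"); print("cam az", np.degrees(np.arctan2(-.22+.547,.65-.8265)))
E
```

```text
0.08 17 [ 0.6395 -0.2287  0.0818] [ 0.6541 -0.2158  0.0899]
0.09 20 [ 0.6395 -0.2281  0.09  ] [ 0.6541 -0.2169  0.0983]
0.1 18 [ 0.6439 -0.2284  0.1002] [ 0.6542 -0.2186  0.1098]
0.11 20 [ 0.6434 -0.2286  0.11  ] [ 0.655  -0.2188  0.1197]
0.12 23 [ 0.6431 -0.2286  0.12  ] [ 0.6548 -0.2199  0.1295]
cup rim [ 0.62904826 -0.24365726  0.04808695] [ 0.66909342 -0.20310457  0.05921563] 187
scene rim fit [ 0.64921042 -0.22381898] 0.017329091220413345
top rim fit [ 0.65076163 -0.2203054 ] 0.0164285904666001
cam az 118.35819250741932
```

The pin is about 2–3 mm off the cup centre in the same camera's frame. I'll shift by (+2,-2) and lower it in steps.

Call:
servo_tool(deltas=[2,-2,0,0,0,0,2,-2,-10,0,0,0,2,-2,-22,0,0,0,2,-2,-30,0,0,0,2,-2,-36,0,0,0,2,-2,-42,0,0,0,2,-2,-42,0,0,0])

```text
time_s: 5.6
tool_pos: [0.6506, -0.2228, 0.1499]
tool_rot: [[-0.983, -0.182, -0.002], [-0.182, 0.983, 0.001], [0.002, 0.001, -1.0]]
ft_force: [-1.0, -0.1, -2.1]
finger_gap: 0.173
```

No contact force yet, so the foot should be in the bore at about z = 39 mm. I'll go on down.

Call:
servo_tool(deltas=[0,0,-6,0,0,0,0,0,-12,0,0,0,0,0,-18,0,0,0,0,0,-22,0,0,0,0,0,-22,0,0,0])

```text
time_s: 6.1
tool_pos: [0.6507, -0.2228, 0.1283]
tool_rot: [[-0.983, -0.182, -0.001], [-0.182, 0.983, 0.001], [0.001, 0.001, -1.0]]
ft_force: [0.6, -1.0, -1.9]
finger_gap: 0.17
```

Call:
servo_tool(deltas=[0,0,-1,0,0,0,0,0,-2,0,0,0,0,0,-3,0,0,0,0,0,-3,0,0,0])

```text
time_s: 6.5
tool_pos: [0.6514, -0.2231, 0.1267]
tool_rot: [[-0.983, -0.182, 0.001], [-0.182, 0.983, -0.0], [-0.001, -0.0, -1.0]]
ft_force: [0.3, -1.6, -0.2]
finger_gap: 0.168
```

Call:
servo_tool(deltas=[0,0,-1,0,0,0,0,0,-1,0,0,0])

```text
time_s: 6.7
tool_pos: [0.6517, -0.2232, 0.1266]
tool_rot: [[-0.983, -0.182, 0.002], [-0.182, 0.983, -0.001], [-0.001, -0.001, -1.0]]
ft_force: [0.2, 0.2, 4.7]
finger_gap: 0.167
```

Call:
servo_tool(deltas=[0,0,0,0,0,0,0,0,0,0,0,0,0,0,0,0,0,0,0,0,0,0,0,0,0,0,0,0,0,0,0,0,0,0,0,0,0,0,0,0,0,0,0,0,0,0,0,0], jaw=50)

```text
time_s: 7.5
tool_pos: [0.6512, -0.223, 0.1253]
tool_rot: [[-0.983, -0.182, -0.0], [-0.182, 0.983, 0.0], [0.0, 0.0, -1.0]]
ft_force: [0.4, -0.1, 0.4]
finger_gap: 0.587
```

Call:
servo_tool(deltas=[0,0,20,0,0,0,0,0,60,0,0,0,0,0,80,0,0,0,0,0,80,0,0,0,0,0,80,0,0,0,0,0,80,0,0,0])

```text
time_s: 8.1
tool_pos: [0.6505, -0.2227, 0.2037]
tool_rot: [[-0.983, -0.182, -0.002], [-0.182, 0.983, 0.001], [0.002, 0.002, -1.0]]
ft_force: [0.1, 0.4, -1.0]
finger_gap: 0.584
```

```bash
python3 - <<'E'
from h import *
im,d=grab_frame("scene"); np.savez("scene2.npz",im=im,d=d); W=cloud("scene",d); Z=W[...,2]
cv2.imwrite("pics/g3.png",cv2.resize(im[195:345,200:350,::-1],(600,600),interpolation=cv2.INTER_CUBIC))
near=np.hypot(W[...,0]-.65,W[...,1]+.222)<.03
for a in(.07,.09,.11,.13,.145):
    P=W[near&(Z>a)&(Z<a+.015)]
    if len(P)>3: print(a,len(P),P.min(0).round(4),P.max(0).round(4))
m=near&(Z>.13)&(Z<.18);print("pin top",np.sort(Z[m])[-5:]); s=observe(); print(s["tool_pos"],s["ft_force"],s["finger_gap"])
E
```

```text
0.07 28 [ 0.6463 -0.2336  0.0708] [ 0.6581 -0.2232  0.0839]
0.09 27 [ 0.6452 -0.2325  0.0904] [ 0.6582 -0.2239  0.1046]
0.11 35 [ 0.645  -0.2327  0.1103] [ 0.6579 -0.2201  0.125 ]
0.13 31 [ 0.6454 -0.2327  0.13  ] [ 0.6581 -0.2217  0.1449]
0.145 22 [ 0.65   -0.2324  0.145 ] [ 0.658  -0.2167  0.1562]
pin top [0.1531841  0.15320951 0.15379649 0.1544309  0.15620134]
[ 0.65041287 -0.22267311  0.20344553] [-0.19090331 -0.05627501 -0.20637203] 0.5870838761599764
```

View pics/g3.png

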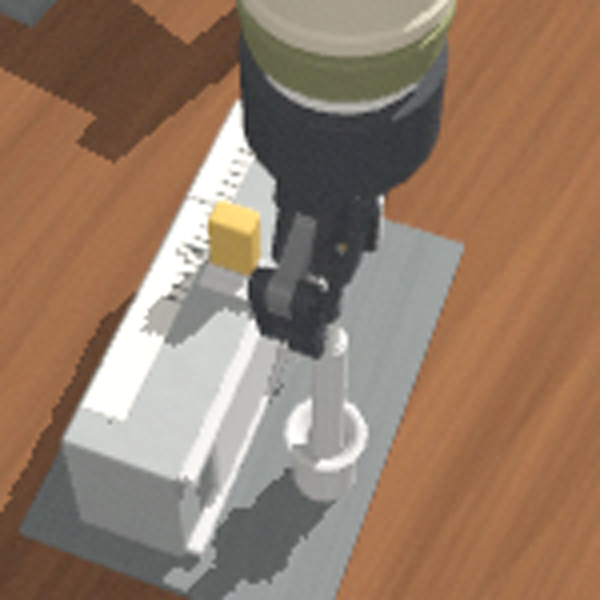

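The pin stands upright in the cup at crop (330,390) with its top at 154 mm, so it is seated. The knob at (235,240) is still at the shut position. Next I move over the knob, keeping slightly to the +y side.

Call:
servo_tool(deltas=[-38,20,5,0,0,0,-76,39,0,0,0,0,-76,39,0,0,0,0,-76,39,-20,0,0,0,-76,39,-50,0,0,0,-76,39,-75,0,0,0,-76,39,-75,0,0,0,-76,39,-75,0,0,0])

```text
time_s: 8.95
tool_pos: [0.5747, -0.1838, 0.1297]
tool_rot: [[-0.983, -0.182, -0.002], [-0.182, 0.983, 0.001], [0.002, 0.001, -1.0]]
ft_force: [0.4, 0.1, 0.3]
finger_gap: 0.588
```

```bash
python3 - <<'E'
from h import *
im,d=grab_frame("scene")
cv2.imwrite("pics/g4.png",cv2.resize(im[195:345,200:350,::-1],(600,600),interpolation=cv2.INTER_CUBIC))
s=observe(); print(s["tool_pos"],s["ft_force"],s["finger_gap"])
E
```

```text
[ 0.57560489 -0.18423279  0.13085628] [-0.08318208 -0.15619185  0.94980313] 0.5847134756746228
```

View pics/g4.png

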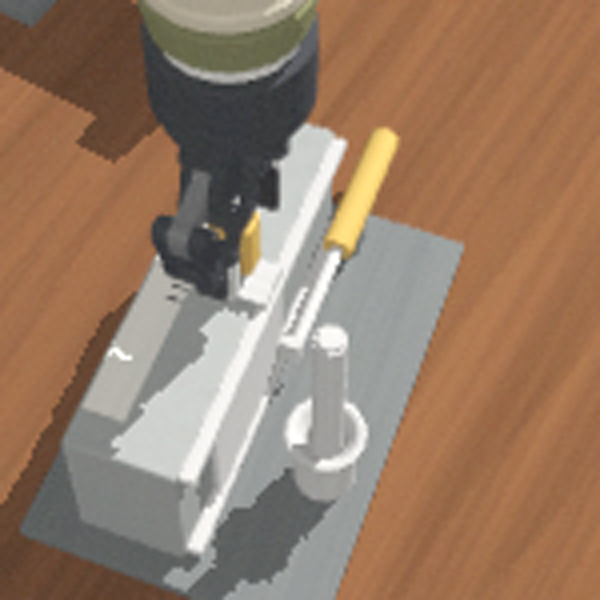

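The fingers straddle the knob at (248,245), one on each y side, and the pin still stands at (330,390). Closing at 40 N.

Call:
servo_tool(deltas=[0,0,0,0,0,0,0,0,0,0,0,0,0,0,0,0,0,0,0,0,0,0,0,0,0,0,0,0,0,0,0,0,0,0,0,0,0,0,0,0,0,0,0,0,0,0,0,0], jaw=0, grip_force=50)

```text
time_s: 9.8
tool_pos: [0.5761, -0.1851, 0.1318]
tool_rot: [[-0.983, -0.181, 0.003], [-0.181, 0.983, -0.002], [-0.002, -0.002, -1.0]]
ft_force: [0.2, -2.3, 6.2]
finger_gap: 0.176
```

Call:
servo_tool(deltas=[-0.7,4,0,0,0,0,-1.5,8,0,0,0,0,-2.2,12,0,0,0,0,-2.9,16,0,0,0,0,-3.6,20,0,0,0,0,-4.4,24,0,0,0,0,-5,27.5,0,0,0,0,-5,27.5,0,0,0,0,-5,27.5,0,0,0,0,-5,27.5,0,0,0,0])

```text
time_s: 10.8
tool_pos: [0.5714, -0.159, 0.1318]
tool_rot: [[-0.984, -0.18, 0.003], [-0.18, 0.984, -0.005], [-0.002, -0.005, -1.0]]
ft_force: [0.3, -8.8, 4.6]
finger_gap: 0.179
```

```bash
python3 - <<'E'
from h import *
im,d=grab_frame("scene"); np.savez("scene3.npz",im=im,d=d)
cv2.imwrite("pics/g5.png",cv2.resize(im[195:295,200:320,::-1],(792,600)[:2],interpolation=cv2.INTER_CUBIC))
s=observe(); print(s["tool_pos"],s["ft_force"],s["finger_gap"])
h=lambda im:cv2.cvtColor(im,cv2.COLOR_RGB2HSV)
for k in(0,2,3):
    z=np.load(f"scene{k}.npz"); W=cloud("scene",z["d"]); H=h(z["im"])
    m=(H[...,0]>12)&(H[...,0]<32)&(H[...,1]>120)&(W[...,2]>.108)&(W[...,2]<.152)&(abs(W[...,0]-.572)<.03)&(abs(W[...,1]+.17)<.06)
    g=(W[m][:,:2]-[.575,-.1855])@np.array([[.984,-.179],[.179,.984]]); print(k,m.sum(),"gauge x,y rel knob0: min",g.min(0)*1e3,"max",g.max(0)*1e3, "z",W[m][:,2].max())
E
```

```text
[ 0.57142707 -0.15901786  0.13181384] [ 1.10914996 -7.93388918  4.7109391 ] 0.17323709313143867
0 163 gauge x,y rel knob0: min [-12.42718524 -10.1737801 ] max [10.28359228  3.95724544] z 0.14846634894800234
2 171 gauge x,y rel knob0: min [-12.41815546  -9.57393851] max [10.3963494   5.62205974] z 0.14893745806247288
3 8 gauge x,y rel knob0: min [ 8.33928888 26.26207053] max [10.71088279 32.64326831] z 0.14708773774963058
```

View pics/g5.png

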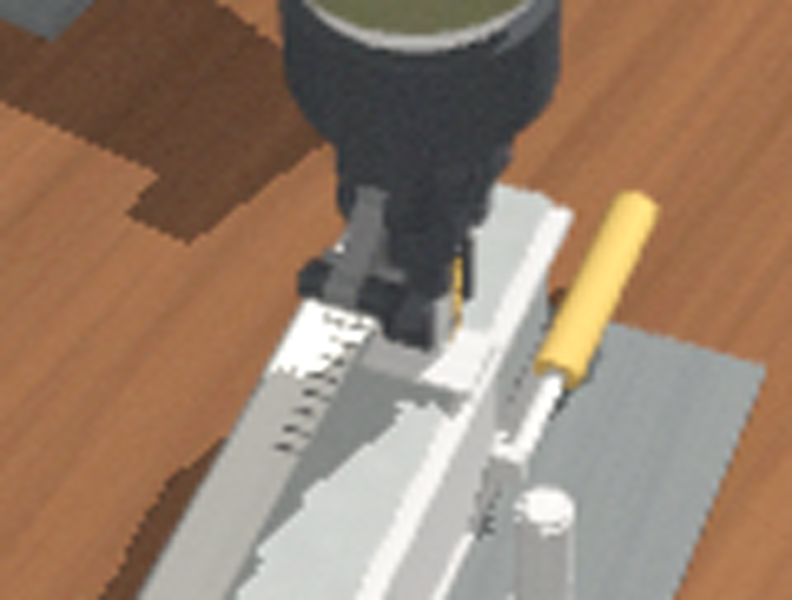

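The fingers hold the knob (visible at (458,290)) with 8–9 N. I'll check the travel independently, using the rod bracket on the shutter at (515,455).

```bash
python3 - <<'E'
from h import *
A=np.load("scene2.npz"); B=np.load("scene3.npz")
G=np.array([[.984,-.179],[.179,.984]])
WA=cloud("scene",A["d"]);WB=cloud("scene",B["d"])
up=lambda i,f=4:cv2.resize(cv2.cvtColor(i,cv2.COLOR_RGB2GRAY),None,fx=f,fy=f,interpolation=cv2.INTER_CUBIC)
Z0=np.load("scene0.npz"); a=up(Z0["im"]); b=up(B["im"])
for cx,cy,hw in((273,280,6),(273,280,5),(275,277,7)):
    t=a[4*(cy-hw):4*(cy+hw),4*(cx-hw):4*(cx+hw)]
    x0,y0=4*(cx-12),4*(cy-26); r=cv2.matchTemplate(b[y0:4*(cy+12),x0:4*(cx+24)],t,cv2.TM_CCOEFF_NORMED)
    _,v,_,(mx,my)=cv2.minMaxLoc(r); du=(x0+mx)/4-(cx-hw); dv=(y0+my)/4-(cy-hw)
    p=WA[cy,cx]; 
    for z in(.03,.05):
        q=(onplane("scene",cx+du,cy+dv,z)-onplane("scene",cx,cy,z))[:2]@G; print(cx,cy,v,du,dv,p,"z",z,"travel gauge xy",q*1e3)
# profile of things in front of face: gauge x 38..60, rel. gauge origin
for n,W in(("shut",cloud("scene",Z0["d"])),("now",WB)):
    g=(W[...,:2]-[.575,-.1855])@G*1e3+[12,10]; m=(g[...,0]>31)&(g[...,0]<52)&(g[...,1]>-20)&(g[...,1]<85)&(W[...,2]>.018)
    print(n); 
    for y in range(-20,85,5):
        k=m&(g[...,1]>=y)&(g[...,1]<y+5)
        if k.any(): print(y,k.sum(),"x",g[k][:,0].max().round(1),"z",W[k][:,2].max().round(3))
E
```

```text
273 280 0.8872200846672058 4.25 -10.0 [ 0.66389378 -0.27917305  0.24676406] z 0.03 travel gauge xy [-0.11527099 26.76997136]
273 280 0.8872200846672058 4.25 -10.0 [ 0.66389378 -0.27917305  0.24676406] z 0.05 travel gauge xy [-0.11228706 26.07699908]
273 280 0.9151096343994141 4.25 -9.75 [ 0.66389378 -0.27917305  0.24676406] z 0.03 travel gauge xy [ 0.10792715 26.17234137]
273 280 0.9151096343994141 4.25 -9.75 [ 0.66389378 -0.27917305  0.24676406] z 0.05 travel gauge xy [ 0.10513333 25.49483944]
275 277 0.8267847895622253 4.25 -9.75 [ 0.67031673 -0.28389802  0.26893772] z 0.03 travel gauge xy [ 0.13447101 26.46850862]
275 277 0.8267847895622253 4.25 -9.75 [ 0.67031673 -0.28389802  0.26893772] z 0.05 travel gauge xy [ 0.13099007 25.78334006]
shut
-20 22 x 35.9 z 0.1
-15 18 x 35.2 z 0.101
-10 23 x 35.9 z 0.106
-5 19 x 35.9 z 0.108
0 24 x 36.0 z 0.107
5 48 x 44.5 z 0.107
10 29 x 45.7 z 0.106
15 9 x 42.8 z 0.1
20 15 x 45.0 z 0.101
25 12 x 43.9 z 0.098
30 16 x 45.1 z 0.101
35 14 x 44.2 z 0.101
40 15 x 44.9 z 0.102
45 12 x 44.2 z 0.099
50 16 x 45.0 z 0.101
55 13 x 44.6 z 0.1
60 11 x 45.0 z 0.1
65 17 x 45.0 z 0.1
70 11 x 44.6 z 0.1
75 25 x 46.6 z 0.099
80 23 x 50.0 z 0.1
now
-20 125 x 36.4 z 0.575
-15 260 x 37.8 z 0.58
-10 322 x 42.0 z 0.58
-5 435 x 45.9 z 0.581
0 561 x 48.7 z 0.585
5 856 x 51.6 z 0.589
10 711 x 52.0 z 0.592
15 610 x 52.0 z 0.593
20 393 x 51.9 z 0.596
25 293 x 51.9 z 0.597
30 232 x 51.8 z 0.599
35 203 x 51.9 z 0.6
40 116 x 51.9 z 0.601
45 117 x 51.9 z 0.601
50 91 x 51.7 z 0.604
55 43 x 51.4 z 0.603
60 15 x 51.8 z 0.602
65 13 x 45.1 z 0.101
70 16 x 44.2 z 0.1
75 26 x 48.7 z 0.1
80 22 x 49.6 z 0.1
```

Bracket travel is about 26.3 mm, which agrees with the TCP's 26.5 mm. I'll add 3.5 mm.

Call:
servo_tool(deltas=[-0.3,1.8,0,0,0,0,-0.6,3.5,0,0,0,0,-0.6,3.5,0,0,0,0,-0.6,3.5,0,0,0,0,-0.6,3.5,0,0,0,0,-0.6,3.5,0,0,0,0,-0.6,3.5,0,0,0,0,-0.6,3.5,0,0,0,0])

```text
time_s: 11.65
tool_pos: [0.5708, -0.1558, 0.1318]
tool_rot: [[-0.984, -0.18, 0.003], [-0.18, 0.984, -0.005], [-0.002, -0.005, -1.0]]
ft_force: [-0.1, -8.3, 4.2]
finger_gap: 0.181
```

```bash
python3 - <<'E'
from h import *
im,d=grab_frame("scene"); Z0=np.load("scene0.npz"); G=np.array([[.984,-.179],[.179,.984]])
up=lambda i,f=4:cv2.resize(cv2.cvtColor(i,cv2.COLOR_RGB2GRAY),None,fx=f,fy=f,interpolation=cv2.INTER_CUBIC)
a=up(Z0["im"]); b=up(im)
for hw in(5,6,7):
    cx,cy=273,280; t=a[4*(cy-hw):4*(cy+hw),4*(cx-hw):4*(cx+hw)]
    x0,y0=4*(cx-12),4*(cy-26); _,v,_,(mx,my)=cv2.minMaxLoc(cv2.matchTemplate(b[y0:4*(cy+12),x0:4*(cx+24)],t,cv2.TM_CCOEFF_NORMED))
    du=(x0+mx)/4-(cx-hw); dv=(y0+my)/4-(cy-hw)
    print(v,(onplane("scene",cx+du,cy+dv,.035)-onplane("scene",cx,cy,.035))[:2]@G*1e3)
W=cloud("scene",d); m=(np.hypot(W[...,0]-.65,W[...,1]+.222)<.025)&(W[...,2]>.07)&(W[...,2]<.17)
print("pin",W[m].min(0),W[m].max(0)); s=observe(); print(s["time_s"],s["tool_pos"],s["ft_force"],s["finger_gap"])
W0=cloud("scene",Z0["d"]); m=(np.hypot(W0[...,0]-.452,W0[...,1]-.229)<.02)&(W0[...,2]>.055)
m1=(np.hypot(W[...,0]-.452,W[...,1]-.229)<.02)&(W[...,2]>.055); print("short",W0[m].mean(0),W[m1].mean(0))
cv2.imwrite("pics/end.png",cv2.resize(im[:,:,::-1],(784,588)))
E
```

```text
0.8843927383422852 [-0.19367644 29.96527391]
0.8666636347770691 [-0.19367644 29.96527391]
0.8597855567932129 [-0.19367644 29.96527391]
pin [ 0.6425336  -0.23364032  0.07042629] [ 0.6582744  -0.21624368  0.15762184]
11.7 [ 0.57081596 -0.15576063  0.13179844] [ 0.05214065 -8.76773349  4.10689407] 0.1781458010033379
short [0.45319097 0.2272877  0.0854161 ] [0.45563533 0.22845527 0.08645658]
```

View pics/end.png

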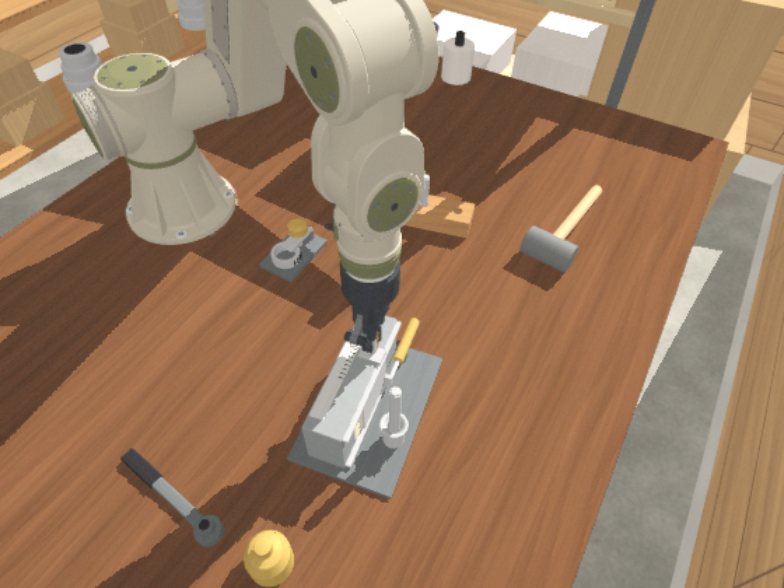

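The shutter is at 30 mm travel and held with about 8.8 N. The pin stands in the cup at (395,415). The short pin at (427,190) and the tools haven't moved.

```bash
python3 -c "
from cell import job_done; print(job_done())"
```

```text
the job is handed in; nothing more can be done
None
```

I handed the job in at about 11.7 s, with the long pin standing in the cup and the gripper holding the shutter half open by its knob. `job_done` reports no verdict, so these are my own last checks:

- **Long pin:** It stands upright and let go in the cup. Its top was measured at about 154 mm, which matches a seated pin.
- **Shutter:** I measured 30.0 mm of travel from the rod bracket in the picture, and the tool position gives about the same. The arm holds it with about 8.8 N along the slide, close to the expected 9 N, and the grip is set to 50 N.
- **Short pin:** It is in place within measurement noise (about 3 mm), though the arm partly hid it in the last view.
- **Wrench, mallet and oiler:** They look unmoved in the last picture; I did not measure their positions.
- **Disagreement:** The two cameras differed by about 3–4 mm in y. I averaged them, then corrected the pin by 2 mm against the cup before lowering it.

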